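Third hand at the pressure pump: hold the valve block against the sprung nose

ROBOT

A 6-joint arm with a two-finger parallel gripper is mounted at the origin on the work surface. World frame = base frame: x ahead of the robot, y to its left, z up, the work surface at z = 0. Lengths are in m, angles in rad, forces in N, time in s.
With the tool pointing down it reaches from about 0.35 to 0.775 m from the base axis. Payload 5.5 kg.
Tool frame: the origin (TCP) lies between the finger pads; the fingertips stand 11 mm ahead of it and the grasp point (between the pads) lies 8 mm behind it (tips_ahead is the distance from the TCP to the fingertips, in m); z points along the fingers, y is the line along which they close (so a half turn about z gives the same grasp; the last joint's range is limited). The gripper opens to 85 mm and grips with 20 to 120 N. Pads are 22 mm wide; open, the fingers measure 114 mm over their backs; the gripper's body (76 mm by 85 mm) begins 54 mm behind the grasp point. The pads swing forward as they close: fully open they stand 13 mm farther back than shut.
Start: joints at [-1.261, 0.313, 0.046, 1.304, 0, 1.431], TCP at [0.25, -0.518, 0.212] pointing down, gripper open.
Joint ranges: [-2.76, 2.76], [-0.86, 1.69], [-1.03, 1.26], [-2.2, 2.34], [-1.47, 1.5], [-3.14, 3.14]. Speed limits (rad/s): [2.57, 2.57, 3.14, 3.14, 3.14, 3.14].

INTERFACE

Orientations are given as a unit quaternion [w, x, y, z].
In Python, from workcell import * gives the robot as it stands. The module is installed in compiled form; this text tells all that it offers.
- The arm moves only by the tool jog_arm, never from a script. Its argument "moves" is a list of rows, each an object with "fingers": the closure, from 0 (fully open) to 1 (shut); "slide": the shift along the tool's x, y, z in mm, a list of three; "angular": the turn, a rotation vector about the tool's x, y, z in degrees, a list of three. A call has 1 to 10 rows; each row is the pose to reach, as a shift and turn from the pose commanded when the call began, along the tool's axes at that moment; what a row does not reach only later rows make up. A row lasts 1/12 s, in which the tool goes at most 41.7 mm and 7.16 degrees, less where a joint would pass 70% of its speed; a pose out of reach is approached as far as the arm can. A call with a gripper value outside its range is refused whole. The fingers move at their own pace and stop on an object; "squeeze" is the grip in N (left out, the last holds). Time passes only in rows, so rows that repeat a pose let the fingers close. It gives the time, the measured TCP pose, the force, the opening and the grip force at its end, in the units of the state.
- get_state(): the state, without advancing time (a new reading comes with each control period).
- read_camera(name): name is "scene" or "top"; returns a dict with "color" (384x512x3 uint8, red, green, blue), "fovy" (degrees; the focal length in pixels is half the picture's height over the tangent of half this angle, whatever the lens; pixels are square), "cx", "cy" (the principal point, pixels), "D" ([k1, k2, p1, p2, k3] as OpenCV has them; the pictures are not rectified), "world_from_camera" (4x4, takes a point from camera to world coordinates). Camera axes: x right, y down, z forward; pixel columns grow to the right and rows downward; lengths in m; the calibration is good to about 2 mm. A picture is of the moment at which its call begins. There is no depth.
- hand_in(): hands the job in; it is judged then, once.
Trained networks look in a picture, given as the dict that the camera call returned (one of the last four; its "shot" number tells which), for a name from the list of things; names that differ only in an ending like _2 or _b are one class to them, and where a whole thing is asked for, a point or a joint stands for the part that bears it (a point fixed in the world has none). Each returns a list of dicts, best first, with "p" (0 to 1); they miss things now and then, are a little off and sometimes report something else, mostly with a low value. They report only what shows in the picture. A call takes as long as a camera call. They do not tell look-alikes from the thing itself.
- look_for(target, picture): "point" ([column, row] in pixels, amid what is visible of it).
- tip_of(target, picture): "point" ([column, row] in pixels: a listed point, or the origin of a listed thing).
The state is a dict: "clock": time; "joint_pos": joint angles; "qvel": joint speeds; "tau": joint torques, N m; "tcp_pos": TCP position; "orientation": TCP orientation; "wrist_force": force on the tool from outside, world axes, zero at the start; "ft_torque": the same for the moment, N m; "finger_gap": finger opening in m; "grip_force": force on a finger pad.
Only numpy, scipy, OpenCV 4.12 (cv2) and the standard library are available. Lean on these libraries where they do the work, as an engineer would, in place of code of your own. Each camera call takes 0.05 s, during which the arm holds its last target. There are 200 camera calls.

TASK

Pick up the aluminium valve block with the low slotted foot and stand it on the pump rig's steel plate, squarely and centrally in front of the pump's sprung brass nose, foot away from the nose, so that I can screw it down. Push its tall face gently against the nose with about 10 newtons, which sinks the nose about half way (some 11 mm), never ramming it to the bottom, and keep the push steady for a few seconds. The program finishes while still gripping and pushing, letting nothing go; leave the other things on the bench where they are.

Things in the scene. Friction and masses are not known exactly. Their poses are not given: they have to be found in the camera images.
- valve_block: The part to hold, loose, aluminium, 0.27-0.44 kg, upright: body 50 (its x) x 40 (y) x 60 mm high, dark round port on top; a foot 12 mm high, 50 wide sticks out 25 mm from the body's +y side, with two dark slots. Origin: centre of the underside of the 50 x 40 body (foot excluded). Its -y side is the flat sealing face that goes against the nose. Best gripped from above across its 50 mm (x).
- seal_face (a point): Point on the valve block: middle of its sealing face, 20 mm to -y and 30 mm above the block's origin.
- rig: Pump rig, fixed: dark steel plate 120 (x) x 320 mm (y), top 10 mm above the bench, y -220 to +100 mm. From y -45 mm on stands the pump, 70 mm high; gauge on a post 206 mm high at y -150; star handle at y -243. The plate's free part is at +y; the block is pushed along -y. Origin: at bench level, straight under the face of the unpressed nose.
- plunger: The pump's sprung nose: brass plate 36 mm wide (x), 30 high, 8 thick on a rod. Origin: middle of its front face, which looks to the rig's +y; unpressed it is at x 0, y 0, z 40 mm of the rig. It slides only to the rig's -y, up to 24 mm, against a spring: 2.1 N to start, 0.7 N more per mm (10 N at 11 mm, 19 N at the bottom stop).
- plain_block: Bystander, loose: aluminium block 50 x 40 x 60 mm like the valve block's body but WITHOUT a foot; not to be used. Origin: centre of its underside.
- dial_gauge: Bystander, loose: loose round dial gauge lying on its back, black case 100 mm across and 34 mm high, 45 mm brass stem; origin: centre of its underside.
- wrench: Bystander, loose: steel wrench lying flat; origin on its underside.
- screwdriver: Bystander, loose: screwdriver lying flat; origin on its underside.
- adaptor: Bystander, loose: small stepped brass fitting standing upright, 28 mm wide, 40 mm high; origin: centre of its underside.
- test_weight: Bystander, loose: round steel weight with a small head, 56 mm wide, 52 mm high; origin: centre of its underside.
Things that resemble listed ones, but are neither listed nor needed, are in the scene too. Leave any green or orange look-alike of the valve_block alone.

How it is judged:
On the way:
1. the block, in place, has been pushed against the nose with 6 to 15 N for 2 s on end (x of seal_face in the frame of rig between -0.006 and 0.006 m and z of valve_block in the frame of rig between 0.007 and 0.016 m and distance between seal_face and plunger below 0.012 m and angle between the y axis of valve_block and the y axis of rig, either way round below 0.1 rad and angle between valve_block's own z axis and vertical below 0.1 rad and contact force between valve_block and plunger between 6 and 15 N), for 2 s.
At the end, for the whole second after the job is handed in: The robot still holds the valve block and pushes its sealing face against the nose with 6 to 15 N; the block stands on the plate (or under 6 mm above it), within 6 mm of the nose's centre line, square to it and upright within 0.1 rad, at rest (all of step 1 and contact force between the fingers and valve_block above 2 N and linear speed of valve_block below 0.01 m/s); the arm keeps its last pose, push and grip.
It fails at once if the nose is rammed to the bottom (over 20 N) (contact force between valve_block and plunger above 20 N).
It fails at once if one of the bystanders moved more than 30 mm (distance of any of plain_block, dial_gauge, wrench, screwdriver, adaptor, test_weight from where it was at the start of the episode above 0.03 m).
It also fails if it takes over 42 s, if anything falls off the work surface, if the arm or the gripper's body presses on something with over 40 N, if the wrist force passes 120 N, or if a joint passes its speed limit or range.

## Working session

There is one attempt and no reset: what is moved stays moved. The work goes in short steps, Python scripts to look and compute and a tool call to move; the robot and the scene stay as the last step left them, time stands still between calls to the robot, and variables do not carry over. Pictures are saved under pics/ and viewed, at most 10 in all, crops included, and the job is handed in when it is done.

Besides the shell and the picture viewer there is one more tool, called after "Request:" in YAML: its name, and indented under it one key for each argument. jog_arm: Moves the arm, as the interface text tells. Its arguments: {"type":"object","properties":{"moves":{"type":"array","items":{"type":"object","properties":{"fingers":{"type":"number"},"slide":{"type":"array","items":{"type":"number"}},"angular":{"type":"array","items":{"type":"number"}}}}},"squeeze":{"type":"number"}},"required":["moves"]}

```bash
mkdir -p pics
cat > h.py <<'E'
from workcell import *
import numpy as np, cv2
def K(p):
    h=p["color"].shape[0]; f=h/2/np.tan(np.radians(p["fovy"])/2)
    return np.array([[f,0,p["cx"]],[0,f,p["cy"]],[0,0,1.]])
def ray(p,uv):
    n=cv2.undistortPoints(np.array([[uv]],float),K(p),np.array(p["D"],float))[0,0]
    T=np.array(p["world_from_camera"]); d=T[:3,:3]@np.array([n[0],n[1],1]); return T[:3,3],d/np.linalg.norm(d)
def atz(p,uv,z):
    o,d=ray(p,uv); return o+d*(z-o[2])/d[2]
def tri(rays):
    A=np.zeros((3,3));b=np.zeros(3)
    for o,d in rays:
        M=np.eye(3)-np.outer(d,d);A+=M;b+=M@o
    return np.linalg.solve(A,b)
def proj(p,X):
    Ti=np.linalg.inv(np.array(p["world_from_camera"]))
    r=cv2.projectPoints(np.array(X,float).reshape(-1,3),cv2.Rodrigues(Ti[:3,:3])[0],Ti[:3,3],K(p),np.array(p["D"],float))[0]
    return r.reshape(-1,2)
def save(n,img,s=1):
    cv2.imwrite("pics/"+n,cv2.cvtColor(cv2.resize(img,None,fx=s,fy=s,interpolation=cv2.INTER_CUBIC),cv2.COLOR_RGB2BGR))
E
python3 - <<'E'
from h import *
np.set_printoptions(precision=3,suppress=True)
a=read_camera("scene");b=read_camera("top")
save("scene.png",a["color"],1.5);save("top.png",b["color"],1.5)
for n,p in(("scene",a),("top",b)):
    T=np.array(p["world_from_camera"]);print(n,p["fovy"],T)
    for t in["valve_block","seal_face","rig","plunger","plain_block"]:
        print(t,"look",[(np.round(q["point"]),round(q["p"],2)) for q in look_for(t,p)][:4],"tip",[(np.round(q["point"],1),round(q["p"],2)) for q in tip_of(t,p)][:4])
s=get_state();print(s)
E
```

```text
scene 52.38031792970636 [[ 0.58   0.632 -0.513  1.017]
 [ 0.814 -0.448  0.369 -0.223]
 [ 0.003 -0.632 -0.775  0.729]
 [ 0.     0.     0.     1.   ]]
valve_block look [(array([258., 218.]), 0.88), (array([257., 165.]), 0.83), (array([293., 191.]), 0.76), (array([324., 227.]), 0.58)] tip [(array([261.5, 173. ]), 0.89), (array([319.9, 232.9]), 0.85), (array([289.8, 200.1]), 0.77), (array([260.1, 220.1]), 0.57)]
seal_face look [(array([328., 226.]), 0.84), (array([262., 220.]), 0.76), (array([256., 164.]), 0.74), (array([299., 190.]), 0.66)] tip [(array([289.1, 197.2]), 0.94), (array([257.6, 209.3]), 0.88), (array([258.6, 155.5]), 0.84), (array([317.9, 229.7]), 0.83)]
rig look [(array([ 92., 257.]), 0.68), (array([168., 172.]), 0.26)] tip []
plunger look [(array([134., 240.]), 0.72)] tip [(array([142.4, 235. ]), 0.61)]
plain_block look [(array([280., 137.]), 0.92)] tip [(array([282.9, 146. ]), 0.67)]
top 53.399375231797556 [[ 0.019 -0.989  0.147  0.412]
 [-1.    -0.022 -0.019  0.109]
 [ 0.022 -0.146 -0.989  0.972]
 [ 0.     0.     0.     1.   ]]
valve_block look [(array([228., 120.]), 0.
[... 569 characters left out ...]
6.5]), 0.77)]
plunger look [(array([365., 197.]), 0.52), (array([133., 193.]), 0.26)] tip [(array([174.5, 116.9]), 0.72), (array([358.8, 196.4]), 0.52)]
plain_block look [(array([186., 224.]), 0.63)] tip [(array([189.2, 223.8]), 0.64)]
{'clock': 1.1, 'joint_pos': array([-1.261,  0.313,  0.046,  1.304, -0.   ,  1.431]), 'qvel': array([-0.001,  0.001,  0.001, -0.   ,  0.001,  0.001]), 'tau': array([  0.   , -48.048,  29.882,   0.   ,  -0.   ,   0.   ]), 'tcp_pos': array([ 0.25 , -0.518,  0.212]), 'orientation': array([ 0.   ,  0.975,  0.223, -0.   ]), 'wrist_force': array([0.133, 0.07 , 1.298]), 'ft_torque': array([-0.015,  0.048, -0.027]), 'grip_force': 0.0, 'finger_gap': 0.08520425073550972}
```

View pics/scene.png

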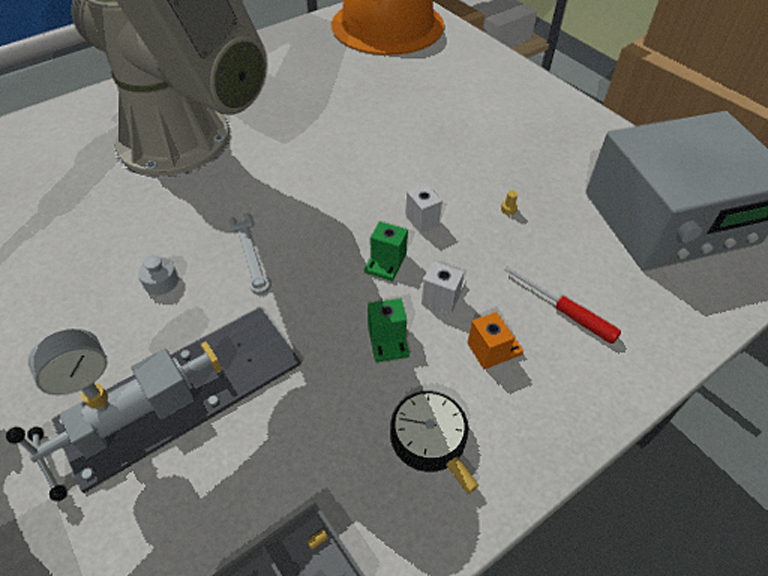

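View pics/top.png

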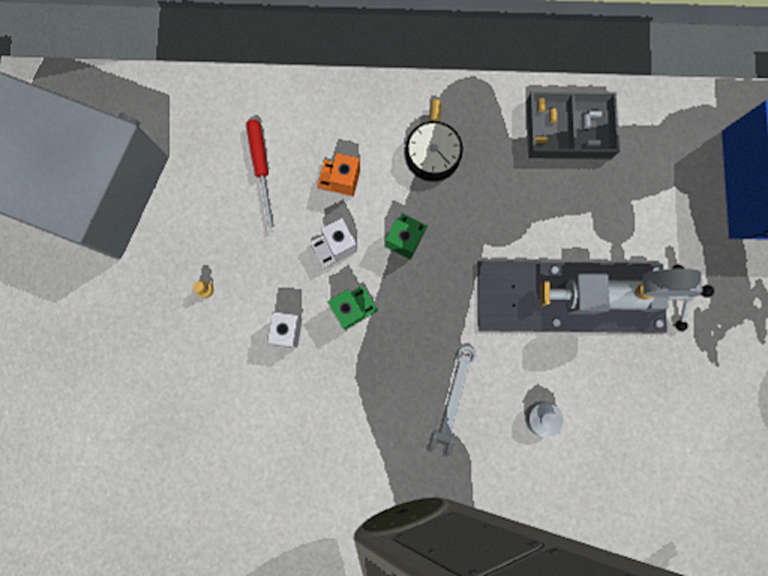

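Scene (1.5x pixels) candidates: green (388,250) and green (388,330), orange (495,340), silver footed (443,288), silver plain (424,208); in top (1.5x): greens (352,305), (405,235), orange (342,173), silver footed (335,240), silver plain (284,328). The choice is the silver one with the slotted foot, top (335,240). The nose is at top (547,293). I check it in a close crop.

Run:
```python
from h import *
a=read_camera("scene");b=read_camera("top")
import pickle;pickle.dump((a,b),open("ab.pkl","wb"))
c=lambda p,x,y:cv2.resize(p["color"][y:y+58,x:x+78],(390,290),interpolation=cv2.INTER_CUBIC)
t=np.vstack([np.hstack([c(b,190,130),c(a,255,162)]),np.hstack([c(b,315,167),c(a,112,205)])])
save("crop.png",t)
```

```text
(no output)
```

View pics/crop.png

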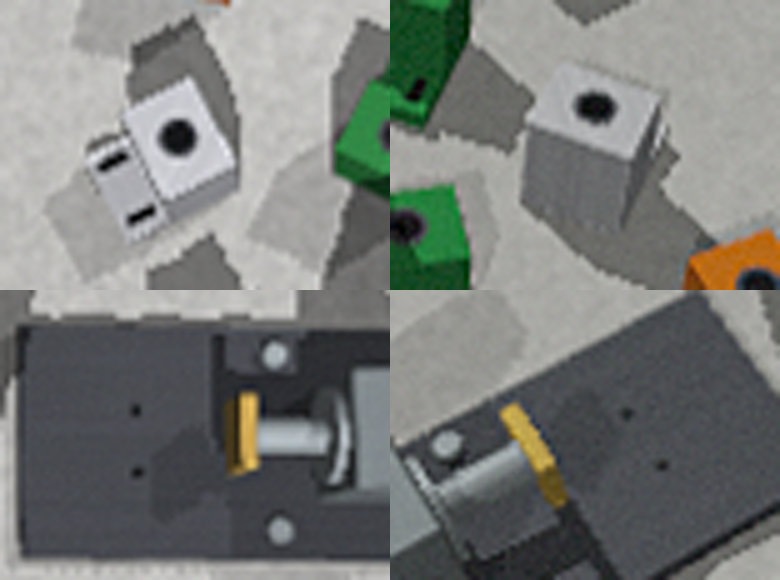

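Crop: the silver block with two dark slots in its foot (top tile, port at 178,138; foot at lower left) is the valve block. The nose in top is at tile (240,145), with the plate's free edge at u≈20.

Run:
```python
from h import *
import pickle
np.set_printoptions(precision=4,suppress=True)
a,b=pickle.load(open("ab.pkl","rb"))
f=lambda x,y,uv:((uv[0]+.5)/5-.5+x,(uv[1]+.5)/5-.5+y)
tb=lambda uv:f(190,130,uv); ta=lambda uv:f(255,162,uv); rb=lambda uv:f(315,167,uv); ra=lambda uv:f(112,205,uv)
print("port",tri([ray(b,tb((178,138))),ray(a,ta((205,107)))]))
C=np.array([atz(b,tb(c),.06) for c in[(123,110),(190,77),(238,160),(167,198)]]);print(C,C.mean(0))
for i in range(4):
    d=C[(i+1)%4]-C[i];print("edge",np.linalg.norm(d),np.degrees(np.arctan2(d[1],d[0])))
print("plate top-cam",[atz(b,rb(c),.01) for c in[(20,35),(18,267),(136,121),(137,182)]])
print("scene holes",[atz(a,ra(c),.01) for c in[(237,124),(272,175)]])
print("hole tri",tri([ray(b,rb((136,121))),ray(a,ra((237,124)))]),tri([ray(b,rb((137,182))),ray(a,ra((272,175)))]))
print("nose tip tri",tri([ray(b,(358.8,196.4)),ray(a,(142.4,235))]))
for q in[(243,103),(239,183)]:print("nose top front edge",atz(b,rb(q),.055))
for t in["adaptor","wrench","test_weight","dial_gauge","screwdriver"]:
    pass
print("plate far edges",[atz(b,rb(c),.01) for c in[(200,35),(200,267)]])
# longer view: far left and right plate corners in 1.5x pic: (478,260),(478,333),(665,333)
print([atz(b,((u+.5)/1.5-.5,(v+.5)/1.5-.5),.01) for u,v in[(478,260),(478,333),(665,333)]])
```

```text
port [0.6238 0.1794 0.0617]
[[0.6375 0.2066 0.06  ]
 [0.6549 0.1745 0.06  ]
 [0.6139 0.1498 0.06  ]
 [0.5942 0.1837 0.06  ]] [0.6251 0.1787 0.06  ]
edge 0.03657212183723314 -61.5894457131553
edge 0.04787617916607246 -148.97750300303886
edge 0.0392148590945189 120.12154371887348
edge 0.048999322912840135 27.89198066033793
plate top-cam [array([ 0.5984, -0.058 ,  0.01  ]), array([ 0.4791, -0.0565,  0.01  ]), array([ 0.555 , -0.1174,  0.01  ]), array([ 0.5236, -0.1175,  0.01  ])]
scene holes [array([ 0.5229, -0.1166,  0.01  ]), array([ 0.5549, -0.1162,  0.01  ])]
hole tri [ 0.5479 -0.1158  0.0416] [ 0.5305 -0.118  -0.0215]
nose tip tri [ 0.5368 -0.154   0.0399]
nose top front edge [ 0.5584 -0.1595  0.055 ]
nose top front edge [ 0.519  -0.1567  0.055 ]
plate far edges [array([ 0.6005, -0.1511,  0.01  ]), array([ 0.481, -0.149,  0.01 ])]
[array([ 0.5995, -0.0577,  0.01  ]), array([ 0.4745, -0.0573,  0.01  ]), array([ 0.481 , -0.3753,  0.01  ])]
```

Request:
jog_arm:
  moves:
    - {"slide": [640, -465, 60], "angular": [0, 0, -94], "fingers": 0}
    - {"slide": [640, -465, 60], "angular": [0, 0, -94], "fingers": 0}
    - {"slide": [640, -465, 60], "angular": [0, 0, -94], "fingers": 0}
    - {"slide": [640, -465, 60], "angular": [0, 0, -94], "fingers": 0}
    - {"slide": [640, -465, 60], "angular": [0, 0, -94], "fingers": 0}
    - {"slide": [640, -465, 60], "angular": [0, 0, -94], "fingers": 0}
    - {"slide": [640, -465, 60], "angular": [0, 0, -94], "fingers": 0}
    - {"slide": [640, -465, 60], "angular": [0, 0, -94], "fingers": 0}
    - {"slide": [640, -465, 60], "angular": [0, 0, -94], "fingers": 0}
    - {"slide": [640, -465, 60], "angular": [0, 0, -94], "fingers": 0}

```text
clock: 2.03
tcp_pos: [0.4472, -0.1499, 0.1806]
orientation: [0.0, 0.658, 0.753, 0.0]
wrist_force: [1.4, 0.4, -0.8]
finger_gap: 0.0851
grip_force: 0.0
```

```bash
cat > go.py <<'E'
# go.py x y z yaw_deg(of tool y): prints the jog from measured pose
from h import *; import sys
from scipy.spatial.transform import Rotation as R
s=get_state(); q=s["orientation"]; r=R.from_quat([q[1],q[2],q[3],q[0]])
x,y,z,w=map(float,sys.argv[1:5]); w=np.radians(w)
ty=np.array([np.cos(w),np.sin(w),0]); tz=np.array([0,0,-1.]); g=R.from_matrix(np.c_[np.cross(ty,tz),ty,tz])
print("slide",np.round(r.inv().apply(np.array([x,y,z])-s["tcp_pos"])*1000,1),"ang",np.round(np.degrees((r.inv()*g).as_rotvec()),1))
print(s["clock"],s["tcp_pos"].round(4),s["wrist_force"].round(1),round(s["finger_gap"],4),s["grip_force"],s["joint_pos"].round(2))
E
python3 go.py .6245 .179 .15 29.5
```

```text
slide [302.1 220.   30.5] ang [  0.    0.  -21.8]
2.0333 [ 0.4472 -0.1499  0.1806] [ 1.4  0.4 -0.8] 0.0851 0.0 [-0.49  0.13 -0.27  1.17 -0.    0.94]
```

Request:
jog_arm:
  moves:
    - {"slide": [302, 220, 30], "angular": [0, 0, -22], "fingers": 0}
    - {"slide": [302, 220, 30], "angular": [0, 0, -22], "fingers": 0}
    - {"slide": [302, 220, 30], "angular": [0, 0, -22], "fingers": 0}
    - {"slide": [302, 220, 30], "angular": [0, 0, -22], "fingers": 0}
    - {"slide": [302, 220, 30], "angular": [0, 0, -22], "fingers": 0}
    - {"slide": [302, 220, 30], "angular": [0, 0, -22], "fingers": 0}
    - {"slide": [302, 220, 30], "angular": [0, 0, -22], "fingers": 0}
    - {"slide": [302, 220, 30], "angular": [0, 0, -22], "fingers": 0}
    - {"slide": [302, 220, 30], "angular": [0, 0, -22], "fingers": 0}
    - {"slide": [302, 220, 30], "angular": [0, 0, -22], "fingers": 0}

```text
clock: 2.87
tcp_pos: [0.6279, 0.1824, 0.1481]
orientation: [-0.0, 0.502, 0.865, 0.001]
wrist_force: [-1.0, -0.1, -0.0]
finger_gap: 0.0857
grip_force: 0.0
```

Request:
jog_arm:
  moves:
    - {"slide": [0, 0, 0], "angular": [0, 0, 0], "fingers": 0}
    - {"slide": [0, 0, 0], "angular": [0, 0, 0], "fingers": 0}

```text
clock: 3.03
tcp_pos: [0.6254, 0.1761, 0.1498]
orientation: [-0.0, 0.504, 0.864, -0.001]
wrist_force: [0.1, -0.4, -0.3]
finger_gap: 0.0857
grip_force: 0.0
```

```bash
python3 go.py .6245 .179 .029 29.5
python3 - <<'E'
from h import *
a=read_camera("scene");b=read_camera("top")
t=np.hstack([cv2.resize(p["color"][y:y+100,x:x+100],(400,400),interpolation=cv2.INTER_CUBIC) for p,x,y in((a,240,120),(b,180,110))])
save("hover.png",t)
E
```

```text
slide [  3.    0.9 120.8] ang [-0.1 -0.  -0.1]
3.0333 [0.6254 0.1761 0.1498] [ 0.1 -0.4 -0.3] 0.0857 0.0 [ 0.15  0.48  0.15  1.24 -0.    1.21]
```

View pics/hover.png

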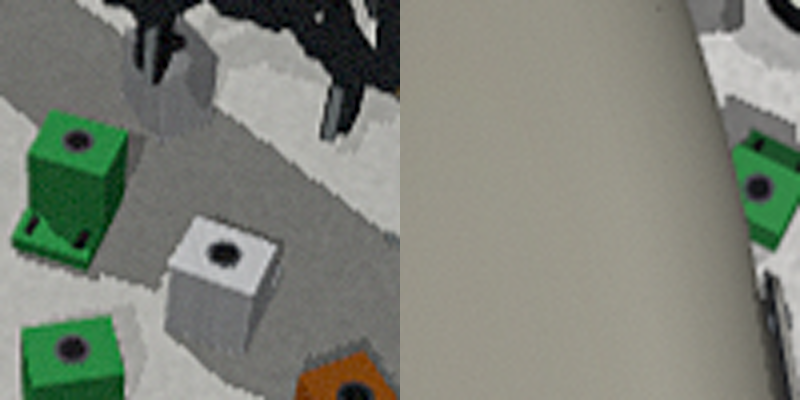

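Left tile: the open fingers, at (155,60) and (340,110), straddle the silver block, whose port is at (225,255) below them. Both greens stand clear. I descend.

Request:
jog_arm:
  moves:
    - {"slide": [3, 1, 30], "fingers": 0}
    - {"slide": [3, 1, 60], "fingers": 0}
    - {"slide": [3, 1, 90], "fingers": 0}
    - {"slide": [3, 1, 110], "fingers": 0}
    - {"slide": [3, 1, 121], "fingers": 0}
    - {"slide": [3, 1, 121], "fingers": 0}
    - {"slide": [3, 1, 121], "fingers": 0}

```text
schema error: expected keys fingers, slide, angular
```

Request:
jog_arm:
  moves:
    - {"slide": [0, 0, 0], "fingers": 1}
    - {"slide": [0, 0, 0], "fingers": 1}
    - {"slide": [0, 0, 0], "fingers": 1}
    - {"slide": [0, 0, 0], "fingers": 1}
    - {"slide": [0, 0, 0], "fingers": 1}
    - {"slide": [0, 0, 0], "fingers": 1}
    - {"slide": [0, 0, 0], "fingers": 1}
    - {"slide": [0, 0, 0], "fingers": 1}
  squeeze: 70

```text
schema error: expected keys fingers, slide, angular
```

Request:
jog_arm:
  moves:
    - {"slide": [3, 1, 30], "angular": [0, 0, 0], "fingers": 0}
    - {"slide": [3, 1, 60], "angular": [0, 0, 0], "fingers": 0}
    - {"slide": [3, 1, 90], "angular": [0, 0, 0], "fingers": 0}
    - {"slide": [3, 1, 110], "angular": [0, 0, 0], "fingers": 0}
    - {"slide": [3, 1, 121], "angular": [0, 0, 0], "fingers": 0}
    - {"slide": [3, 1, 121], "angular": [0, 0, 0], "fingers": 0}
    - {"slide": [3, 1, 121], "angular": [0, 0, 0], "fingers": 0}

```text
clock: 3.72
tcp_pos: [0.6253, 0.1782, 0.0301]
orientation: [0.0, 0.505, 0.863, -0.0]
wrist_force: [-0.0, 1.1, -0.8]
finger_gap: 0.0855
grip_force: 0.0
```

Request:
jog_arm:
  moves:
    - {"slide": [0, 0, 0], "angular": [0, 0, 0], "fingers": 1}
    - {"slide": [0, 0, 0], "angular": [0, 0, 0], "fingers": 1}
    - {"slide": [0, 0, 0], "angular": [0, 0, 0], "fingers": 1}
    - {"slide": [0, 0, 0], "angular": [0, 0, 0], "fingers": 1}
    - {"slide": [0, 0, 0], "angular": [0, 0, 0], "fingers": 1}
    - {"slide": [0, 0, 0], "angular": [0, 0, 0], "fingers": 1}
    - {"slide": [0, 0, 0], "angular": [0, 0, 0], "fingers": 1}
    - {"slide": [0, 0, 0], "angular": [0, 0, 0], "fingers": 1}
  squeeze: 70

```text
clock: 4.38
tcp_pos: [0.6261, 0.1789, 0.0317]
orientation: [0.001, 0.505, 0.863, 0.0]
wrist_force: [-1.9, -1.6, 7.3]
finger_gap: 0.0479
grip_force: 71.5
```

```bash
python3 go.py .540 -.06 .12 1
```

```text
slide [-166.1 -192.   -88.5] ang [ 0.1  0.1 28.4]
4.3833 [0.6261 0.1789 0.0317] [-1.9 -1.6  7.3] 0.0479 71.48515979759395 [ 0.16  0.56 -0.03  0.98 -0.    1.21]
```

Request:
jog_arm:
  moves:
    - {"slide": [0, 0, -40], "angular": [0, 0, 0], "fingers": 1}
    - {"slide": [0, 0, -80], "angular": [0, 0, 0], "fingers": 1}
    - {"slide": [0, 0, -100], "angular": [0, 0, 0], "fingers": 1}
    - {"slide": [-25, -29, -100], "angular": [0, 0, 4], "fingers": 1}
    - {"slide": [-50, -58, -95], "angular": [0, 0, 10], "fingers": 1}
    - {"slide": [-75, -87, -90], "angular": [0, 0, 16], "fingers": 1}
    - {"slide": [-100, -116, -90], "angular": [0, 0, 22], "fingers": 1}
    - {"slide": [-125, -145, -90], "angular": [0, 0, 28], "fingers": 1}
    - {"slide": [-150, -173, -90], "angular": [0, 0, 28], "fingers": 1}
    - {"slide": [-166, -192, -90], "angular": [0, 0, 28], "fingers": 1}

```text
clock: 5.22
tcp_pos: [0.5378, -0.0624, 0.1194]
orientation: [0.0, 0.699, 0.715, -0.001]
wrist_force: [-0.2, -0.1, -4.1]
finger_gap: 0.0472
grip_force: 75.7
```

Request:
jog_arm:
  moves:
    - {"slide": [0, 0, 0], "angular": [0, 0, 0], "fingers": 1}
    - {"slide": [0, 0, 0], "angular": [0, 0, 0], "fingers": 1}
    - {"slide": [0, 0, 0], "angular": [0, 0, 0], "fingers": 1}

```text
clock: 5.47
tcp_pos: [0.5395, -0.0595, 0.1195]
orientation: [-0.0, 0.699, 0.716, 0.0]
wrist_force: [0.7, 1.0, -3.7]
finger_gap: 0.0469
grip_force: 75.7
```

```bash
python3 go.py .540 -.09 .05 1
python3 - <<'E'
from h import *
a=read_camera("scene");b=read_camera("top")
import pickle;pickle.dump((a,b),open("ab2.pkl","wb"))
t=np.hstack([cv2.resize(p["color"][y:y+100,x:x+100],(400,400),interpolation=cv2.INTER_CUBIC) for p,x,y in((a,120,160),(b,290,140))])
save("hover2.png",t)
E
```

```text
slide [-30.6  -0.2  69.5] ang [ 0.  -0.   0.4]
5.4667 [ 0.5395 -0.0595  0.1195] [ 0.7  1.  -3.7] 0.0469 75.66617885604501 [-0.26  0.3  -0.21  1.07  0.    1.29]
```

View pics/hover2.png

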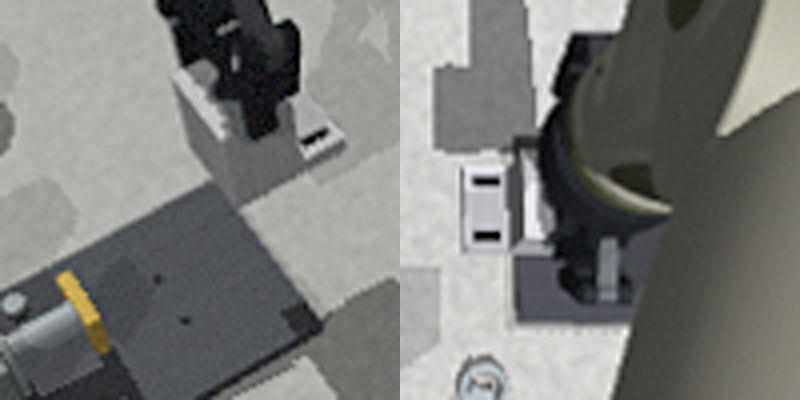

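The block is held level, foot (left tile 320,130) pointing away from the nose (80,310). I lower it in front of the nose.

Request:
jog_arm:
  moves:
    - {"slide": [-15, 0, 25], "angular": [0, 0, 0], "fingers": 1}
    - {"slide": [-30, 0, 45], "angular": [0, 0, 0], "fingers": 1}
    - {"slide": [-30, 0, 60], "angular": [0, 0, 0], "fingers": 1}
    - {"slide": [-30, 0, 68], "angular": [0, 0, 0], "fingers": 1}
    - {"slide": [-30, 0, 75], "angular": [0, 0, 0], "fingers": 1}
    - {"slide": [-30, 0, 75], "angular": [0, 0, 0], "fingers": 1}
    - {"slide": [-30, 0, 75], "angular": [0, 0, 0], "fingers": 1}
    - {"slide": [-30, 0, 75], "angular": [0, 0, 0], "fingers": 1}

```text
clock: 6.23
tcp_pos: [0.541, -0.0894, 0.0453]
orientation: [0.001, 0.698, 0.716, 0.0]
wrist_force: [0.4, -0.0, -3.6]
finger_gap: 0.0474
grip_force: 75.6
```

```bash
python3 go.py .540 -.13 .0435 1
python3 - <<'E'
from h import *
a=read_camera("scene")
save("near.png",a["color"][180:280,100:230],6)
E
```

```text
slide [-40.5  -2.    1.8] ang [0.1 0.  0.4]
6.2333 [ 0.541  -0.0894  0.0453] [ 0.4 -0.  -3.6] 0.0474 75.61124028638005 [-0.31  0.37 -0.3   0.9  -0.    1.24]
```

View pics/near.png

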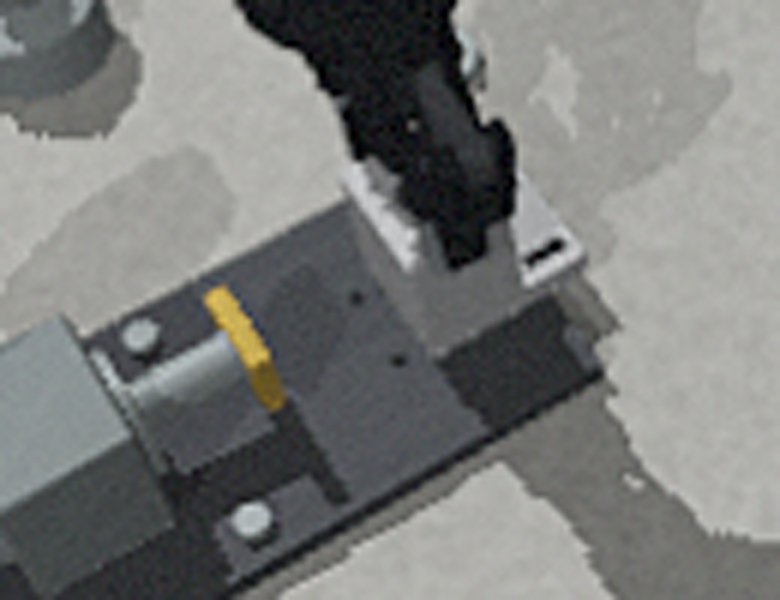

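Run:
```python
from h import *
import pickle
a,b=pickle.load(open("ab2.pkl","rb"))
c=lambda u,v:((u+.5)/6-.5+100,(v+.5)/6-.5+180)
for n,q,z in[("nose top fl",(228,285),.055),("fr",(270,357),.055),("bl",(205,295),.055),("br",(248,367),.055),("block corner",(440,360),.012),("block top -x-y",(345,180),.072),
 ("plate L far",(350,205),.01),("plate L near",(95,335),.01),("plate R corner",(600,375),.01),("plate R",(350,515),.01),("block top +x-y",(413,272),.072)]:
    print(n,atz(a,c(*q),z).round(4))
```

```text
nose top fl [ 0.5233 -0.1568  0.055 ]
fr [ 0.5578 -0.1576  0.055 ]
bl [ 0.5225 -0.165   0.055 ]
br [ 0.5571 -0.1653  0.055 ]
block corner [ 0.5646 -0.1044  0.012 ]
block top -x-y [ 0.5194 -0.1067  0.072 ]
plate L far [ 0.484  -0.0995  0.01  ]
plate L near [ 0.4823 -0.201   0.01  ]
plate R corner [ 0.6017 -0.0605  0.01  ]
plate R [ 0.6001 -0.1585  0.01  ]
block top +x-y [ 0.5668 -0.1053  0.072 ]
```

Request:
jog_arm:
  moves:
    - {"slide": [-12, -1, 2], "angular": [0, 0, 1], "fingers": 1}
    - {"slide": [-24, -1, 2], "angular": [0, 0, 1], "fingers": 1}
    - {"slide": [-34, -2, 2], "angular": [0, 0, 1], "fingers": 1}
    - {"slide": [-40, -2, 2], "angular": [0, 0, 1], "fingers": 1}
    - {"slide": [-44, -2, 2], "angular": [0, 0, 1], "fingers": 1}
    - {"slide": [-44, -2, 2], "angular": [0, 0, 1], "fingers": 1}
    - {"slide": [-44, -2, 2], "angular": [0, 0, 1], "fingers": 1}

```text
clock: 6.87
tcp_pos: [0.5391, -0.1342, 0.0424]
orientation: [-0.0, 0.705, 0.709, 0.0]
wrist_force: [0.0, 0.3, -3.1]
finger_gap: 0.0474
grip_force: 75.6
```

Request:
jog_arm:
  moves:
    - {"slide": [-2, 0, 0], "angular": [0, 0, 0], "fingers": 1}
    - {"slide": [-4, 0, 0], "angular": [0, 0, 0], "fingers": 1}
    - {"slide": [-6, 0, 0], "angular": [0, 0, 0], "fingers": 1}
    - {"slide": [-8, 0, 0], "angular": [0, 0, 0], "fingers": 1}
    - {"slide": [-10, 0, 0], "angular": [0, 0, 0], "fingers": 1}
    - {"slide": [-10, 0, 0], "angular": [0, 0, 0], "fingers": 1}
    - {"slide": [-10, 0, 0], "angular": [0, 0, 0], "fingers": 1}
    - {"slide": [-10, 0, 0], "angular": [0, 0, 0], "fingers": 1}

```text
clock: 7.53
tcp_pos: [0.5393, -0.1432, 0.0424]
orientation: [-0.0, 0.705, 0.71, 0.0]
wrist_force: [0.2, 5.6, -2.2]
finger_gap: 0.0475
grip_force: 75.9
```

Request:
jog_arm:
  moves:
    - {"slide": [-2, 0, 0], "angular": [0, 0, 0], "fingers": 1}
    - {"slide": [-4, 0, 0], "angular": [0, 0, 0], "fingers": 1}
    - {"slide": [-6, 0, 0], "angular": [0, 0, 0], "fingers": 1}
    - {"slide": [-6, 0, 0], "angular": [0, 0, 0], "fingers": 1}
    - {"slide": [-6, 0, 0], "angular": [0, 0, 0], "fingers": 1}
    - {"slide": [-6, 0, 0], "angular": [0, 0, 0], "fingers": 1}

```text
clock: 8.03
tcp_pos: [0.5393, -0.1482, 0.0425]
orientation: [-0.001, 0.704, 0.71, 0.001]
wrist_force: [-0.1, 8.1, -0.7]
finger_gap: 0.0476
grip_force: 76.0
```

```bash
python3 go.py .540 -.1495 .0425 0
python3 - <<'E'
from h import *
a=read_camera("scene")
save("push.png",a["color"][180:280,100:230],6)
E
```

```text
slide [-1.3  0.7 -0. ] ang [ 0.  -0.2  0.5]
8.0333 [ 0.5393 -0.1482  0.0425] [-0.1  8.1 -0.7] 0.0476 76.04495474137366 [-0.41  0.39 -0.28  0.9   0.    1.15]
```

View pics/push.png

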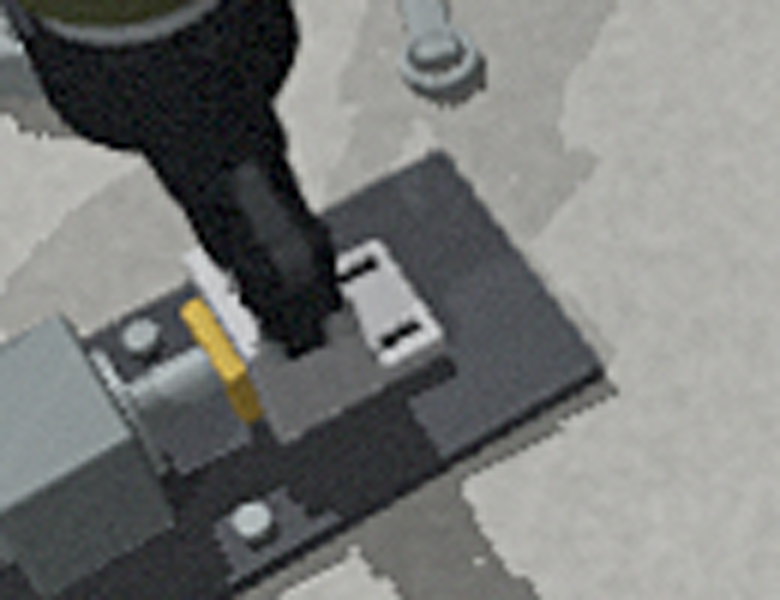

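The block sits squarely against the sunken nose at (220,360), foot away at (400,310), centred. The force is 8.1 N, so I push slightly more and hold.

Request:
jog_arm:
  moves:
    - {"slide": [-1, 0, 0], "angular": [0, 0, 0], "fingers": 1}
    - {"slide": [-2, 0, 0], "angular": [0, 0, 0], "fingers": 1}
    - {"slide": [-2, 0, 0], "angular": [0, 0, 0], "fingers": 1}
    - {"slide": [-2, 0, 0], "angular": [0, 0, 0], "fingers": 1}
    - {"slide": [-2, 0, 0], "angular": [0, 0, 0], "fingers": 1}
    - {"slide": [-2, 0, 0], "angular": [0, 0, 0], "fingers": 1}
    - {"slide": [-2, 0, 0], "angular": [0, 0, 0], "fingers": 1}
    - {"slide": [-2, 0, 0], "angular": [0, 0, 0], "fingers": 1}
    - {"slide": [-2, 0, 0], "angular": [0, 0, 0], "fingers": 1}
    - {"slide": [-2, 0, 0], "angular": [0, 0, 0], "fingers": 1}

```text
clock: 8.92
tcp_pos: [0.5393, -0.1498, 0.0425]
orientation: [-0.001, 0.704, 0.71, 0.001]
wrist_force: [0.6, 8.8, 0.4]
finger_gap: 0.0478
grip_force: 76.1
```

```bash
python3 go.py .540 -.1495 .0425 0
python3 - <<'E'
from h import *
from scipy.spatial.transform import Rotation as R
a=read_camera("scene")
s=get_state();t=s["tcp_pos"]
im=cv2.cvtColor(cv2.resize(a["color"][180:280,100:230],None,fx=6,fy=6,interpolation=cv2.INTER_CUBIC),cv2.COLOR_RGB2BGR)
P=np.array([[25,-20,0],[25,45,0],[25,45,12],[25,20,12],[25,-20,60],[-25,-20,60],[-25,45,12]])/1000
for tilt,c in((0,(0,0,255)),(5,(255,255,0))):
    X=R.from_euler("x",tilt,degrees=True).apply(P-[0,0,.04])+[t[0]+.001,t[1]+.001,.0515]
    uv=(proj(a,X)-[100,180]+.5)*6
    print(tilt,uv.round().tolist())
    for p in uv: cv2.circle(im,tuple(int(v) for v in p),3,c,-1)
cv2.imwrite("pics/tilt.png",im)
E
```

```text
slide [ 0.3  0.7 -0. ] ang [ 0.  -0.2  0.5]
8.9167 [ 0.5393 -0.1498  0.0425] [0.6 8.8 0.4] 0.0478 76.08936396427453 [-0.42  0.39 -0.27  0.9   0.    1.15]
0 [[277.0, 455.0], [443.0, 362.0], [438.0, 344.0], [374.0, 379.0], [239.0, 364.0], [175.0, 260.0], [372.0, 247.0]]
5 [[287.0, 452.0], [449.0, 351.0], [442.0, 335.0], [379.0, 373.0], [235.0, 369.0], [172.0, 265.0], [376.0, 238.0]]
```

View pics/tilt.png

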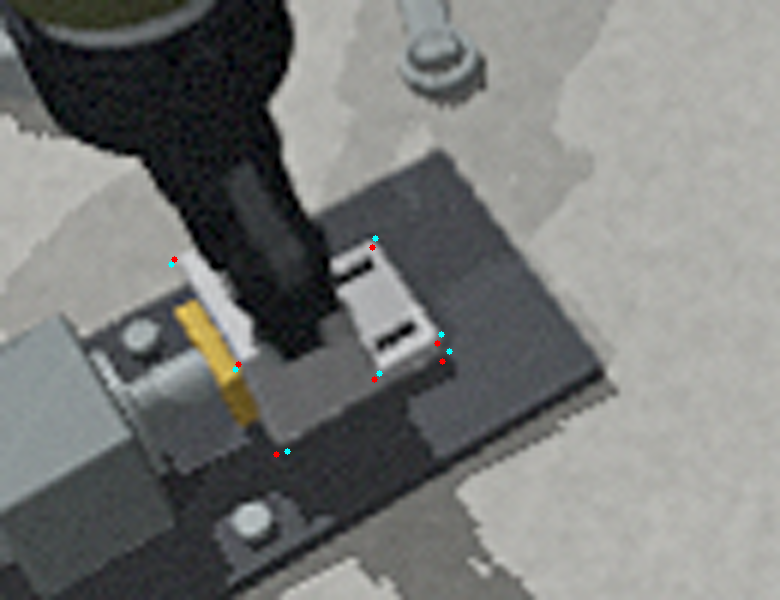

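Run:
```python
from h import *
import pickle
a=read_camera("scene");pickle.dump(a,open("a3.pkl","wb"))
save("fine.png",a["color"][216:258,126:180],14)
```

```text
(no output)
```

View pics/fine.png

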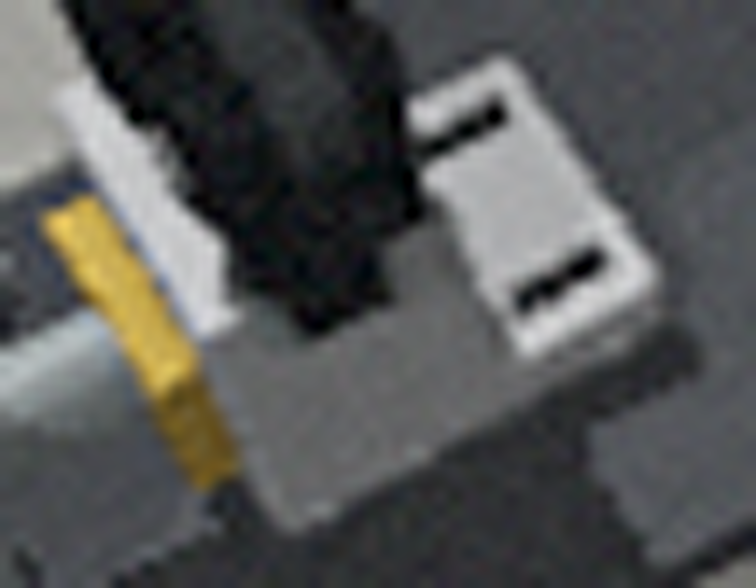

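Fine crop: body corners (60,95), (200,340) and (290,530), foot corners (658,275), (512,60) and (525,358), nose top (92,195)-(200,355).

```bash
python3 - <<'E'
from h import *
import pickle
from scipy.optimize import least_squares
from scipy.spatial.transform import Rotation as R
a=pickle.load(open("a3.pkl","rb"))
px=lambda q:(np.array(q,float)+.5)/14-.5+[126,216]
def fit(P,uv,o,name,nrot):
    P=np.array(P)/1000.;U=px(uv)
    def X(v): return R.from_euler("zyx",np.r_[v[3:],np.zeros(3-len(v[3:]))]).apply(P)+v[:3]
    f=lambda v:(proj(a,X(v))-U).ravel()
    r=least_squares(f,np.r_[o,np.zeros(nrot)]);J=np.linalg.inv(r.jac.T@r.jac)
    print(name,r.x[:3].round(4),np.degrees(r.x[3:]).round(2),"sd/0.3px",(0.3*np.sqrt(np.diag(J))*np.r_[[1e3]*3,[57.3]*nrot]).round(1),"res",r.fun.round(2))
P=[[25,-20,0],[25,-20,60],[-25,-20,60],[25,45,12],[-25,45,12],[25,20,12]]
fit(P,[(290,530),(200,340),(60,95),(658,275),(512,60),(525,358)],[.54,-.147,.011],"block (yaw,pitch,roll about x)",3)
fit([[-18,0,15],[18,0,15],[-18,-8,15],[18,-8,15],[18,0,-15],[18,-8,-15]],[(92,195),(200,355),(48,215),(165,388),(237,470),(205,488)],[.54,-.168,.04],"nose",1)
E
python3 go.py .540 -.1495 .0425 0
```

```text
block (yaw,pitch,roll about x) [ 0.5259 -0.1433 -0.0064] [-0.68  1.08  1.91] sd/0.3px [3.6 0.9 5.3 0.6 0.8 0.6] res [ 0.49  0.1   0.14 -0.21 -0.08  0.02  0.11  0.27  0.04 -0.35 -0.7   0.18]
nose [ 0.5263 -0.166   0.0213] [1.58] sd/0.3px [6.4 0.7 9.2 0.8] res [ 0.19 -0.13  0.29  0.26 -0.13  0.36 -0.72 -0.08  0.75 -0.56 -0.37  0.14]
slide [ 0.3  0.7 -0. ] ang [ 0.  -0.2  0.5]
9.0167 [ 0.5393 -0.1498  0.0425] [ 1.2  8.6 -0.6] 0.0476 76.08969122171402 [-0.42  0.39 -0.27  0.9   0.    1.15]
```

Request:
jog_arm:
  moves:
    - {"slide": [-1.5, 0, 0], "angular": [0, 0, 0], "fingers": 1}
    - {"slide": [-1.5, 0, 0], "angular": [0, 0, 0], "fingers": 1}
    - {"slide": [-1.5, 0, 0], "angular": [0, 0, 0], "fingers": 1}
    - {"slide": [-1.5, 0, 0], "angular": [0, 0, 0], "fingers": 1}
    - {"slide": [-1.5, 0, 0], "angular": [0, 0, 0], "fingers": 1}
    - {"slide": [-1.5, 0, 0], "angular": [0, 0, 0], "fingers": 1}
    - {"slide": [-1.5, 0, 0], "angular": [0, 0, 0], "fingers": 1}
    - {"slide": [-1.5, 0, 0], "angular": [0, 0, 0], "fingers": 1}
    - {"slide": [-1.5, 0, 0], "angular": [0, 0, 0], "fingers": 1}
    - {"slide": [-1.5, 0, 0], "angular": [0, 0, 0], "fingers": 1}

```text
clock: 9.85
tcp_pos: [0.5393, -0.151, 0.0425]
orientation: [-0.001, 0.704, 0.71, 0.001]
wrist_force: [-0.2, 10.0, 0.2]
finger_gap: 0.0476
grip_force: 76.1
```

Request:
jog_arm:
  moves:
    - {"slide": [0, 0, 0], "angular": [0, 0, 0], "fingers": 1}
    - {"slide": [0, 0, 0], "angular": [0, 0, 0], "fingers": 1}
    - {"slide": [0, 0, 0], "angular": [0, 0, 0], "fingers": 1}
    - {"slide": [0, 0, 0], "angular": [0, 0, 0], "fingers": 1}
    - {"slide": [0, 0, 0], "angular": [0, 0, 0], "fingers": 1}
    - {"slide": [0, 0, 0], "angular": [0, 0, 0], "fingers": 1}
    - {"slide": [0, 0, 0], "angular": [0, 0, 0], "fingers": 1}
    - {"slide": [0, 0, 0], "angular": [0, 0, 0], "fingers": 1}
    - {"slide": [0, 0, 0], "angular": [0, 0, 0], "fingers": 1}
    - {"slide": [0, 0, 0], "angular": [0, 0, 0], "fingers": 1}

```text
clock: 10.68
tcp_pos: [0.5393, -0.151, 0.0425]
orientation: [-0.001, 0.704, 0.71, 0.001]
wrist_force: [-0.1, 9.7, 1.2]
finger_gap: 0.0472
grip_force: 76.1
```

Request:
jog_arm:
  moves:
    - {"slide": [0, 0, 0], "angular": [0, 0, 0], "fingers": 1}
    - {"slide": [0, 0, 0], "angular": [0, 0, 0], "fingers": 1}
    - {"slide": [0, 0, 0], "angular": [0, 0, 0], "fingers": 1}
    - {"slide": [0, 0, 0], "angular": [0, 0, 0], "fingers": 1}
    - {"slide": [0, 0, 0], "angular": [0, 0, 0], "fingers": 1}
    - {"slide": [0, 0, 0], "angular": [0, 0, 0], "fingers": 1}
    - {"slide": [0, 0, 0], "angular": [0, 0, 0], "fingers": 1}
    - {"slide": [0, 0, 0], "angular": [0, 0, 0], "fingers": 1}
    - {"slide": [0, 0, 0], "angular": [0, 0, 0], "fingers": 1}
    - {"slide": [0, 0, 0], "angular": [0, 0, 0], "fingers": 1}

```text
clock: 11.52
tcp_pos: [0.5393, -0.151, 0.0425]
orientation: [-0.001, 0.704, 0.71, 0.001]
wrist_force: [0.2, 10.2, 0.9]
finger_gap: 0.0475
grip_force: 76.1
```

Request:
jog_arm:
  moves:
    - {"slide": [0, 0, 0], "angular": [0, 0, 0], "fingers": 1}
    - {"slide": [0, 0, 0], "angular": [0, 0, 0], "fingers": 1}
    - {"slide": [0, 0, 0], "angular": [0, 0, 0], "fingers": 1}
    - {"slide": [0, 0, 0], "angular": [0, 0, 0], "fingers": 1}
    - {"slide": [0, 0, 0], "angular": [0, 0, 0], "fingers": 1}
    - {"slide": [0, 0, 0], "angular": [0, 0, 0], "fingers": 1}
    - {"slide": [0, 0, 0], "angular": [0, 0, 0], "fingers": 1}
    - {"slide": [0, 0, 0], "angular": [0, 0, 0], "fingers": 1}
    - {"slide": [0, 0, 0], "angular": [0, 0, 0], "fingers": 1}
    - {"slide": [0, 0, 0], "angular": [0, 0, 0], "fingers": 1}

```text
clock: 12.35
tcp_pos: [0.5393, -0.151, 0.0425]
orientation: [-0.001, 0.704, 0.71, 0.001]
wrist_force: [0.7, 9.8, 0.0]
finger_gap: 0.0475
grip_force: 76.1
```

A steady 10 N has been held for 2.5 s, so I hand in.

```bash
python3 -c "
from workcell import *
print(hand_in())"
```

```text
the job is handed in; nothing more can be done
None
```

The valve block stands on the pump plate, foot away from the nose and centred within about 1 mm. It was handed in still gripped and pushing the nose at a steady 10 N, held for about 2.5 s beforehand; the hand-in gave no verdict.

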